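Set up the repair tool tray

ROBOT

A 6-joint arm with a two-finger parallel gripper is mounted at the origin on a cart in front of the work surface, level with it; the furniture and walls round the work are solid. World frame = base frame: x ahead of the robot, y to its left, z up, the work surface at z = 0. Lengths are in m, angles in rad, forces in N, time in s.
With the tool pointing down it reaches from about 0.35 to 1 m from the base axis. Payload 7.1 kg.
Tool frame: the origin (TCP) lies between the finger pads; the fingertips stand 19 mm ahead of it and the grasp point (between the pads) is the TCP; z points along the fingers, y is the line along which they close (so a half turn about z gives the same grasp; the last joint's range is limited). The gripper opens to 85 mm and grips with 20 to 120 N. Pads are 22 mm wide; open, the fingers measure 114 mm over their backs; the gripper's body (76 mm by 85 mm) begins 54 mm behind the grasp point. The pads swing forward as they close: fully open they stand 13 mm farther back than shut.
Start: joints at [-1.266, 0.423, 1.63, -0, 1.089, -0.019], TCP at [0.199, -0.592, 0.25] pointing down, gripper open.
Joint ranges: [-3, 3], [-0.9, 2.11], [0.09, 2.58], [-1.31, 4.45], [0.11, 2.69], [-2.54, 2.54]. Speed limits (rad/s): [2.39, 2.39, 3.01, 3.14, 3.14, 3.14].

INTERFACE

Orientations are given as a unit quaternion [x, y, z, w].
In Python, from cell import robot gives the robot as it stands.
- The arm moves only by the tool play_rows, never from a script. Its argument "motion" is a list of rows, each a list of 7 numbers: the turn, a rotation vector about the world's x, y, z in units of 5 degrees (1.0 is 5 degrees), then the shift along the world's x, y, z in units of 30 mm (1.0 is 30 mm), then the closure, from -1 (fully open) to 1 (shut). In form: [[ax, ay, az, dx, dy, dz, jaw], ...]. A call has 1 to 8 rows; each row shifts and turns the commanded pose from where the row before left it; what a row does not reach is not made up. A row lasts 1/10 s, in which the tool goes at most 50 mm and 8.59 degrees, less where a joint would pass 70% of its speed; a pose out of reach is approached as far as the arm can. A call is refused whole if a number of a shift passes 1 or a number of a turn 1, either way. A call with a gripper value outside its range is refused whole. The fingers move at their own pace and stop on an object; "grip_force" is the grip in N (left out, the last holds). Time passes only in rows, so rows that do not move let the fingers close. It gives the time, the measured TCP pose, the force, the opening and the grip force at its end, in the units of the state.
- robot.get_state(): the state, without advancing time (a new reading comes with each control period).
- robot.capture(name): name is "scene" or "top" or "wrist"; returns a dict with "frame" (400x640x3 uint8, red, green, blue), "fx", "fy", "cx", "cy" (pixels), "D" ([k1, k2, p1, p2, k3] as OpenCV has them; the pictures are not rectified), "rvec" (rotation vector, rad) and "tvec" (3), from world to camera coordinates, as OpenCV has them; the wrist camera has in their place "hand_eye" (4x4, takes a point from camera to tool coordinates, whose origin is the TCP and whose axes are the flange's). Camera axes: x right, y down, z forward; pixel columns grow to the right and rows downward; lengths in m; the calibration is good to about 2 mm. A picture is of the moment at which its call begins: read the wrist's pose just before it. There is no depth.
- robot.hand_in(): hands the job in; it is judged then, once.
The state is a dict: "t": time; "joint_positions": joint angles; "qvel": joint speeds; "joint_efforts": joint torques, N m; "eef_pos": TCP position; "tcp_rot": TCP orientation; "contact_force": force on the tool from outside, world axes, zero at the start; "torque": the same for the moment, N m; "grip_width": opening from 0.0 (shut) to 1.0 (fully open); "grasp_force": force on a finger pad.
Only numpy, scipy, OpenCV 4.12 (cv2) and the standard library are available. Lean on these libraries where they do the work, as an engineer would, in place of code of your own. Each camera call takes 0.05 s, during which the arm holds its last target. There are 200 camera calls.

TASK

Set up the tool tray for the next repair: lay the long screwdriver and the pliers flat in the compartments shaped for them, each pointing the way its compartment does. The double-ended pry tool lies in the tray's open-ended slot with its square blade sticking out; turn it end for end and lay it back flat in the same slot, as far in as before, so that its pointed end sticks out instead. Leave the solder reel, pen, small screwdriver, flux bottle and wick reel where they are.

Things in the scene. Friction and masses are not known exactly. Their poses are not given: they have to be found in the camera images.
- tray: Fixed low tray, 230 (its x) by 200 mm (its y), white floor, grey lands; stands left, middle or right, its +y edge toward the robot within 0.2 rad. Origin: centre of its underside, z up. Floor top 4 mm above the bench, lands up to 16 mm. Three compartments side by side along its y. The strip y = 0 to +60 mm, right across the tray, has no lands: a channel for the fingers.
- driver_place (a point): Where the long screwdriver's origin belongs: on the tray's floor at tray x -30, y 0 mm, screwdriver axes parallel to the tray's axes (tip toward tray -y). Compartment: for the handle 28 mm wide, from y -18 to +91 mm; for the blade 16 mm wide, from y -95 to -18 mm.
- driver_tip_place (a point): Where the tip of the long screwdriver's blade belongs: tray x -30, y -85 mm, 10 mm above the tray's floor.
- pliers_place (a point): Where the pliers' origin belongs: on the tray's floor at tray x +55, y +10 mm, pliers axes parallel to the tray's axes (nose toward tray -y). Compartment: for the handles 60 mm wide, up to y +87 mm; for the nose 30 mm wide, from y -67 to -30 mm.
- pliers_nose_place (a point): Where the nose end of the pliers belongs: tray x +55, y -58 mm, 6 mm above the tray's floor.
- pry_place (a point): Where the pry tool's origin belongs (it starts within a few mm of here): on the tray's floor at tray x -80, y +30 mm. Slot 30 mm wide, parallel to tray y, closed by a stop at y -76 mm and open at the tray's +y edge, past which the tool sticks out about 30 mm.
- pry_out_place (a point): Where the point of the pry tool belongs, outside the tray: tray x -80, y +128 mm, about 4 mm above the level of the tray's floor.
- pry_tool: Loose straight pry tool, 200 mm along its y, 90 g: black middle grip 16 mm wide, 92 long, 14 high; slim round steel pick (9 mm thick) tapering to a point at its +y end; flat square steel blade 23 mm wide, 4 thick at its -y end. Origin: middle of its underside. Starts in the slot, square blade sticking out (its +y toward tray -y).
- pry_point (a point): The pointed end of the pry tool, at its y +98 mm.
- driver: Loose long screwdriver, 178 mm, 60 g, lying flat. Origin: middle of its length, on its underside. Handle 20 mm wide and high, from y -10 to +85 mm; blade 4 mm thick, toward its -y, 10 mm above the underside. Grip the handle near y +30 mm. It may lie at the left, middle or right of the bench, at any yaw.
- driver_tip (a point): The blade end of the long screwdriver, at its y -85 mm, 10 mm above its underside.
- pliers: Loose rigid pliers lying flat, 142 mm along y, 52 mm wide over the handles, 12 mm high, 90 g. Origin: middle of length and width, on the underside. Handles from y -4 to +71 mm, nose (22 mm wide) toward its -y. Grip across both handles near y +20 mm. They may lie at the left, middle or right of the bench, at any yaw.
- pliers_nose (a point): The nose end of the pliers, at y -68 mm, 6 mm above their underside.
- solder_reel: Bystander, loose: reel 56 mm in diameter, 30 mm high, standing flat beside the long screwdriver (centre 66 to 74 mm to its +x side). Origin: centre of its underside.
- pen: Bystander, loose: pen 140 mm long along its y, 12 mm wide, lying beside the long screwdriver, roughly parallel, about 62 mm to its -x side. Origin: middle of its underside.
- flux_bottle: Bystander, loose: small upright bottle, 27 mm in diameter, 61 mm high, beside the pliers (centre 75 to 85 mm to their +x side). Origin: centre of its underside.
- small_driver: Bystander, loose: small screwdriver 133 mm long along its y, 11 mm thick, lying beside the pliers, roughly parallel, about 67 mm to their -x side. Origin: middle of its underside.
- wick_reel: Bystander, loose: small flat reel, 38 mm in diameter, 12 mm high, behind the tray, about 35 mm beyond its -y edge. Origin: centre of its underside.

How it is judged:
At the end, for the whole second after the job is handed in: Long screwdriver and pliers flat on the tray's floor (3 mm, 0.08 rad), origins within 10 mm and tips within 13 mm of their places. Pry tool flat in its slot likewise, origin within 17 mm of its place and its point, now outside, within 24 mm of its own. All at rest (horizontal distance between driver and driver_place below 0.01 m and horizontal distance between driver_tip and driver_tip_place below 0.013 m and z of each of driver, pliers, pry_tool in the frame of tray below 0.007 m and angle between each of driver, pliers, pry_tool's own z axis and vertical below 0.08 rad and horizontal distance between pliers and pliers_place below 0.01 m and horizontal distance between pliers_nose and pliers_nose_place below 0.013 m and horizontal distance between pry_tool and pry_place below 0.017 m and horizontal distance between pry_point and pry_out_place below 0.024 m and linear speed of each of driver, pliers, pry_tool below 0.02 m/s); the robot touches nothing.
It fails at once if the solder reel is moved more than 25 mm (distance of solder_reel from where it was at the start of the episode above 0.025 m).
It fails at once if the pen is moved more than 25 mm (distance of pen from where it was at the start of the episode above 0.025 m).
It fails at once if the flux bottle is moved more than 25 mm or tipped over (distance of flux_bottle from where it was at the start of the episode above 0.025 m or angle between flux_bottle's own z axis and vertical above 0.7 rad).
It fails at once if the small screwdriver is moved more than 25 mm (distance of small_driver from where it was at the start of the episode above 0.025 m).
It fails at once if the wick reel is moved more than 25 mm (distance of wick_reel from where it was at the start of the episode above 0.025 m).
It also fails if it takes over 72 s, if anything falls off the work surface, if the arm or the gripper's body presses on something with over 40 N, if the wrist force passes 120 N, or if a joint passes its speed limit or range.

## Working session

There is one attempt and no reset: what is moved stays moved. The work goes in short steps, Python scripts to look and compute and a tool call to move; the robot and the scene stay as the last step left them, time stands still between calls to the robot, and variables do not carry over. Pictures are saved under pics/ and viewed, at most 10 in all, crops included, and the job is handed in when it is done.

Besides the shell and the picture viewer there is one more tool, called after "Emit:" as a command line: name --pt "numbers of a row" for each row, then --argument value for the rest. play_rows: Moves the arm, as the interface text tells. Its arguments: {"type":"object","properties":{"motion":{"type":"array"},"grip_force":{"type":"number"}},"required":["motion"]}

```bash
mkdir -p pics; cat > h.py <<'E'
import numpy as np,cv2
from cell import robot
from scipy.spatial.transform import Rotation as R
def cap(n,f=None):
    c=robot.capture(n)
    if f: cv2.imwrite('pics/'+f,cv2.cvtColor(c['frame'],cv2.COLOR_RGB2BGR))
    return c
def K(c): return np.array([[c['fx'],0,c['cx']],[0,c['fy'],c['cy']],[0,0,1.]]),np.array(c['D'],float)
def toplane(c,px,z,st=None):
    k,D=K(c)
    u=cv2.undistortPoints(np.array(px,float).reshape(-1,1,2),k,D).reshape(-1,2)
    d=np.c_[u,np.ones(len(u))]
    if 'rvec' in c:
        M=cv2.Rodrigues(np.array(c['rvec'],float))[0];o=-M.T@np.array(c['tvec'],float).ravel();d=d@M
    else:
        H=np.array(c['hand_eye']);T=R.from_quat(st['tcp_rot']).as_matrix()
        d=d@H[:3,:3].T@T.T;o=T@H[:3,3]+np.array(st['eef_pos'])
    return o+d*((z-o[2])/d[:,2])[:,None]
E
python3 - <<'E'
from h import *
s=robot.get_state();print(s)
for n in ('scene','top'): 
    c=cap(n,n+'0.png'); M=cv2.Rodrigues(np.array(c['rvec'],float))[0];print(n,-M.T@np.array(c['tvec']).ravel(),c['fx'])
E
```

```text
{'t': 0.0, 'joint_positions': array([-1.26603575e+00,  4.23872451e-01,  1.63072440e+00, -3.36519197e-06,
        1.08858624e+00, -1.89885209e-02]), 'qvel': array([-0.00101453,  0.00089279, -0.0005872 , -0.00071168, -0.00100342,
       -0.00037991]), 'joint_efforts': array([-1.45236292e-03, -5.57401764e+01, -2.81750143e+01, -1.91586719e-04,
        7.47829996e-03,  1.61590941e-05]), 'eef_pos': array([ 0.19869676, -0.59201021,  0.24951241]), 'tcp_rot': array([ 9.86926461e-01,  1.61169253e-01, -1.14714695e-04, -7.86905121e-04]), 'contact_force': array([-1.27313674,  0.65709535, -0.49652593]), 'torque': array([ 0.0180944 , -0.02753311, -0.02361609]), 'grasp_force': 0.0, 'grip_width': 1.0019633356236073}
scene [-0.50324444  0.89387771  0.7751785 ] 489.4963315072992
top [ 0.4409673  -0.00752921  1.43746287] 517.874651539675
```

View pics/top0.png

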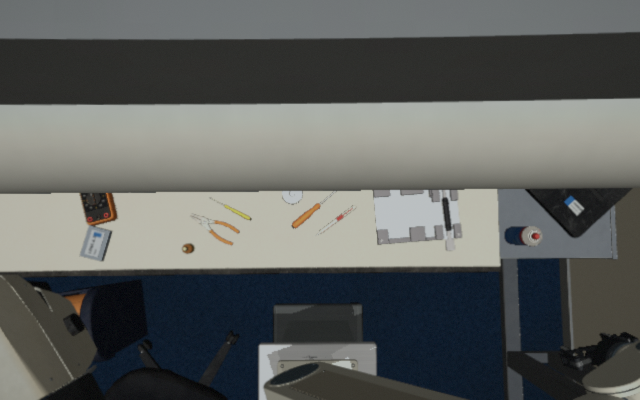

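View pics/scene0.png

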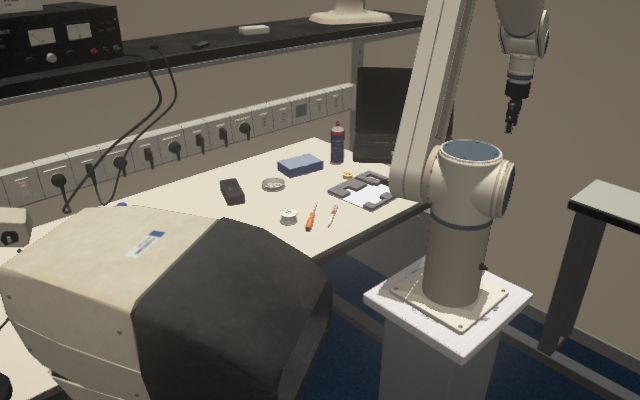

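The top view shows the tray at about (418,215), the driver at about (315,208) with its tip hidden under the shelf, the pliers at about (215,228), and the pry tool at about (447,215) with its blade toward the robot. The scene view shows the shelf standing above the far part of the bench. Next I'll get rough positions.

```bash
python3 - <<'E'
from h import *
c=cap('top')
names=dict(trayNL=(378,243),trayNR=(461,238),tray=(418,215),drvHandleEnd=(294,226),drvNeck=(318,206),pliersNose=(193,216),plH1=(239,232),plH2=(231,243),pliers=(215,228),flux=(187,248),small=(230,208),reel=(291,195),pen=(337,220),tableedge=(300,269),bladeEnd=(451,248))
p=toplane(c,list(names.values()),0.01)
for n,q in zip(names,p): print(n,q.round(3))
s=cap('scene')
# shelf: front edge seen in top row 190
for z in (.3,.4,.5,.6): print(z,toplane(c,[(300,190),(300,105)],z).round(3).tolist())
k,D=K(s)
for z in (.3,.4,.5,.6):
    P=toplane(c,[(300,190),(420,190),(180,190)],z)
    print(z,cv2.projectPoints(P,np.array(s['rvec'],float),np.array(s['tvec'],float),k,D)[0].reshape(-1,2).round().tolist())
w=cap('wrist','w0.png');print(np.array(w['hand_eye']).round(3),w['fx'])
print(R.from_quat(robot.get_state()['tcp_rot']).as_matrix().round(3))
E
```

```text
trayNL [ 0.424 -0.172  0.01 ]
trayNR [ 0.436 -0.398  0.01 ]
tray [ 0.5   -0.283  0.01 ]
drvHandleEnd [0.472 0.059 0.01 ]
drvNeck [ 0.527 -0.008  0.01 ]
pliersNose [0.502 0.336 0.01 ]
plH1 [0.457 0.21  0.01 ]
plH2 [0.427 0.232 0.01 ]
pliers [0.469 0.276 0.01 ]
flux [0.415 0.352 0.01 ]
small [0.523 0.235 0.01 ]
reel [0.558 0.067 0.01 ]
pen [ 0.488 -0.06   0.01 ]
tableedge [0.355 0.043 0.01 ]
bladeEnd [ 0.409 -0.37   0.01 ]
0.3 [[0.545, 0.032, 0.3], [0.735, 0.03, 0.3]]
0.4 [[0.536, 0.028, 0.4], [0.709, 0.027, 0.4]]
0.5 [[0.527, 0.025, 0.5], [0.683, 0.024, 0.5]]
0.6 [[0.518, 0.021, 0.6], [0.657, 0.02, 0.6]]
0.3 [[297.0, 129.0], [361.0, 111.0], [219.0, 152.0]]
0.4 [[300.0, 96.0], [359.0, 82.0], [226.0, 114.0]]
0.5 [[302.0, 60.0], [358.0, 50.0], [234.0, 73.0]]
0.6 [[305.0, 22.0], [357.0, 16.0], [243.0, 30.0]]
[[-0.    -0.951 -0.308  0.08 ]
 [ 1.     0.    -0.001 -0.   ]
 [ 0.001 -0.308  0.951 -0.124]
 [ 0.     0.     0.     1.   ]] 303.2540824354204
[[ 0.948  0.318 -0.   ]
 [ 0.318 -0.948  0.001]
 [ 0.    -0.001 -1.   ]]
```

Emit:
play_rows --pt "0 0 -0.23 0.56 0.96 0 0" --pt "0 0 -0.23 0.56 0.96 0 0" --pt "0 0 -0.23 0.56 0.96 0 0" --pt "0 0 -0.23 0.56 0.96 0 0" --pt "0 0 -0.23 0.56 0.96 0 0" --pt "0 0 -0.23 0.56 0.96 0 0" --pt "0 0 -0.23 0.56 0.96 0 0" --pt "0 0 -0.23 0.56 0.96 0 0"

```text
t: 1.05
eef_pos: [0.3337, -0.3609, 0.2504]
tcp_rot: [0.997, 0.081, 0.0, 0.0]
contact_force: [0.7, -0.2, -0.8]
grip_width: 0.499
grasp_force: 0.0
```

Emit:
play_rows --pt "0 0 -0.23 0.56 0.96 0 0" --pt "0 0 -0.23 0.56 0.96 0 0" --pt "0 0 -0.23 0.56 0.96 0 0" --pt "0 0 -0.23 0.56 0.96 0 0" --pt "0 0 -0.23 0.56 0.96 0 0" --pt "0 0 -0.23 0.56 0.96 0 0" --pt "0 0 -0.23 0.56 0.96 0 0" --pt "0 0 -0.23 0.56 0.96 0 0"

```text
t: 1.85
eef_pos: [0.4682, -0.1304, 0.2504]
tcp_rot: [1.0, 0.001, 0.0, 0.0]
contact_force: [0.0, 0.3, 0.5]
grip_width: 0.501
grasp_force: 0.0
```

Emit:
play_rows --pt "0 0 0 0 0 0 0" --pt "0 0 0 0 0 0 0"

```text
t: 2.05
eef_pos: [0.4677, -0.1312, 0.2502]
tcp_rot: [1.0, 0.002, -0.0, 0.0]
contact_force: [-0.2, 0.1, -0.1]
grip_width: 0.502
grasp_force: 0.0
```

```bash
python3 - <<'E'
from h import *
import pickle
s=robot.get_state();c=cap('wrist','w1.png');pickle.dump((s,c),open('w1.pkl','wb'));print(s['eef_pos'],s['tcp_rot'],s['joint_positions'],s['grip_width'])
E
```

```text
[ 0.46773696 -0.13119113  0.25024777] [ 9.99996975e-01  2.45410373e-03 -1.40377882e-04  8.56601099e-05] [-2.97809811e-01  2.18317875e-01  1.93061669e+00 -2.94525756e-04
  9.92875627e-01  1.26823922e+00] 0.5020713122473344
```

View pics/w1.png

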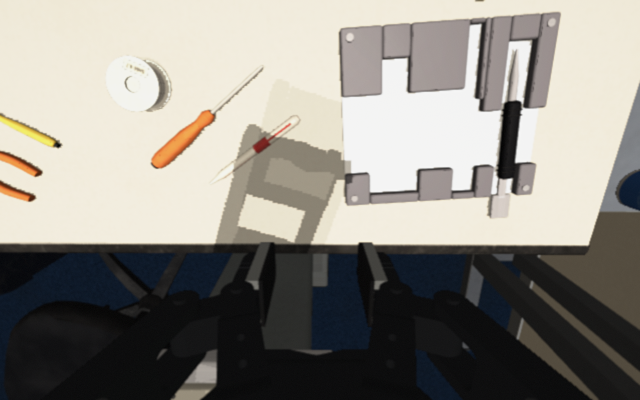

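The wrist view shows the whole tray with lands' corners at about (340,29), (559,13), (533,200) and (347,205). The pry grip runs from (514,100) to (507,178), the driver from (155,163) to (263,67), and the pliers' handles are just visible at the left edge. I'll measure these by masks.

```bash
cat > meas.py <<'E'
from h import *
import pickle
def line_fit(P): 
    m=P.mean(0);u,s,v=np.linalg.svd(P-m);return m,v[0]
def big(m,roi):
    x0,y0,x1,y1=roi;q=np.zeros_like(m);q[y0:y1,x0:x1]=m[y0:y1,x0:x1]
    cs=cv2.findContours(q,cv2.RETR_EXTERNAL,cv2.CHAIN_APPROX_NONE)[0]
    return cs
def rect(c,s,cnt,z):
    P=toplane(c,cnt.reshape(-1,2),z,s)[:,:2]
    r=cv2.minAreaRect((P*1000).astype(np.float32));return P,r
E
python3 - <<'E'
from meas import *
s,c=pickle.load(open('w1.pkl','rb'));f=c['frame'];hsv=cv2.cvtColor(f,cv2.COLOR_RGB2HSV)
for p in [(440,50),(355,188),(440,120),(345,220),(600,100),(510,130),(514,70),(500,205),(180,145),(240,88),(505,90)]: print(p,f[p[1],p[0]],hsv[p[1],p[0]])
ora=((hsv[...,0]<16)&(hsv[...,1]>170)&(hsv[...,2]>120)).astype(np.uint8)
cs=max(big(ora,(140,90,230,180)),key=cv2.contourArea)
P,r=rect(c,s,cs,.010);print('driver handle',r)
gray=((hsv[...,1]<60)&(hsv[...,2]>60)&(hsv[...,2]<150)).astype(np.uint8)
cs=np.vstack([k for k in big(gray,(330,5,570,212)) if cv2.contourArea(k)>80])
P,r=rect(c,s,cs,.016);print('tray',r,cv2.boxPoints(r).round(1).tolist())
blk=((hsv[...,2]<50)).astype(np.uint8)
cs=max(big(blk,(485,85,535,190)),key=cv2.contourArea)
P,r=rect(c,s,cs,.014);print('pry',r)
print(toplane(c,[(263,67)],.010,s),toplane(c,[(349,38),(551,22),(526,187),(351,197)],.016,s).round(4).tolist(), toplane(c,[(516,50),(500,217)],.007,s))
E
```

```text
(440, 50) [162 153 151] [  5  17 162]
(355, 188) [165 154 152] [  5  20 165]
(440, 120) [244 244 243] [ 30   1 244]
(345, 220) [242 237 223] [ 22  20 242]
(600, 100) [240 234 218] [ 22  23 240]
(510, 130) [34 32 33] [165  15  34]
(514, 70) [186 178 171] [ 14  21 186]
(500, 205) [216 206 199] [ 12  20 216]
(180, 145) [239 143  70] [ 13 180 239]
(240, 88) [181 171 154] [ 19  38 181]
(505, 90) [241 241 240] [ 30   1 241]
driver handle ((499.6094665527344, 29.714387893676758), (17.520627975463867, 98.02882385253906), 39.50305938720703)
tray ((526.4551391601562, -264.9914855957031), (197.03125, 246.03955078125), 3.787928581237793) [[420.0, -148.6999969482422], [436.29998779296875, -394.29998779296875], [632.9000244140625, -381.20001220703125], [616.5999755859375, -135.6999969482422]]
pry ((492.3026123046875, -358.53204345703125), (106.46595001220703, 24.81869125366211), 10.753005027770996)
[[ 0.57996129 -0.07089578  0.01      ]] [[0.6083, -0.1646, 0.016], [0.624, -0.3749, 0.016], [0.4447, -0.3881, 0.016], [0.4308, -0.1739, 0.016]] [[ 0.59859158 -0.34936289  0.007     ]
 [ 0.40146804 -0.36971705  0.007     ]]
```

```bash
python3 - <<'E'
from meas import *
s,c=pickle.load(open('w1.pkl','rb'));f=c['frame'];hsv=cv2.cvtColor(f,cv2.COLOR_RGB2HSV)
g=((hsv[...,1]<40)&(hsv[...,2]>90)&(hsv[...,2]<178)).astype(np.uint8)
g[:, :336]=0;g[:,564:]=0;g[212:]=0
g=cv2.morphologyEx(g,cv2.MORPH_OPEN,np.ones((3,3),np.uint8))
cs=np.vstack([k for k in cv2.findContours(g,cv2.RETR_EXTERNAL,cv2.CHAIN_APPROX_NONE)[0] if cv2.contourArea(k)>150])
P,r=rect(c,s,cs,.016);print('tray',r,cv2.boxPoints(r).round(1).tolist())
v=f.copy()
for p in cs.reshape(-1,2): v[p[1],p[0]]=(255,0,0)
b=(hsv[...,2]<58).astype(np.uint8); b[:, :498]=0;b[:,526:]=0;b[:98]=0;b[182:]=0
b=cv2.morphologyEx(b,cv2.MORPH_OPEN,np.ones((5,5),np.uint8))
k=max(cv2.findContours(b,cv2.RETR_EXTERNAL,cv2.CHAIN_APPROX_NONE)[0],key=cv2.contourArea)
for p in k.reshape(-1,2): v[p[1],p[0]]=(255,0,0)
print('pry',rect(c,s,k,.016)[1])
cv2.imwrite('pics/v1.png',cv2.resize(cv2.cvtColor(v[0:225,330:570],cv2.COLOR_RGB2BGR),None,fx=2.6,fy=2.6,interpolation=cv2.INTER_NEAREST))
E
```

```text
tray ((526.9791259765625, -274.7459716796875), (198.03428649902344, 229.3379669189453), 3.9809281826019287) [[420.20001220703125, -167.1999969482422], [436.20001220703125, -396.0], [633.7000122070312, -382.29998779296875], [617.7999877929688, -153.5]]
pry ((500.0252685546875, -355.70758056640625), (90.66404724121094, 23.727066040039062), 10.122212409973145)
```

View pics/v1.png

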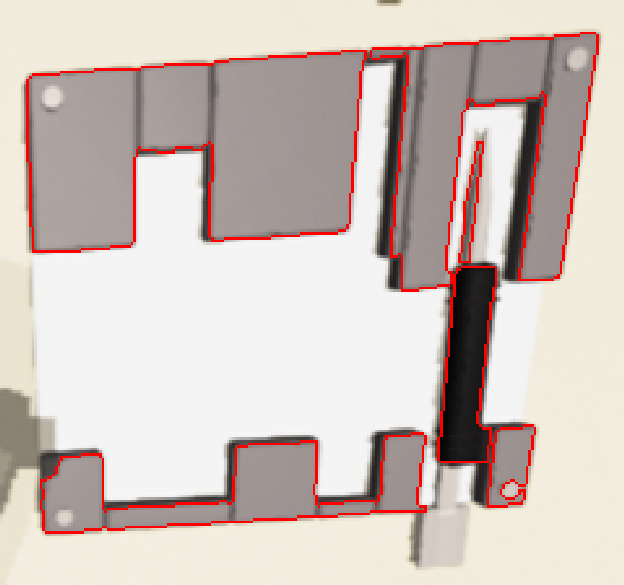

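The red outlines fit the tray: 229×198 mm, centred at (0.527,-0.275) and yawed 0.069. The pry tool lies at about (0.500,-0.357). I'll go and grasp it.

Emit:
play_rows --pt "0 0 0.13 0.135 -0.94 -0.54 0" --pt "0 0 0.13 0.135 -0.94 -0.54 0" --pt "0 0 0.13 0.135 -0.94 -0.54 0" --pt "0 0 0.13 0.135 -0.94 -0.54 0" --pt "0 0 0.13 0.135 -0.94 -0.54 0" --pt "0 0 0.13 0.135 -0.94 -0.54 0" --pt "0 0 0.13 0.135 -0.94 -0.54 0" --pt "0 0 0.13 0.135 -0.94 -0.54 0"

```text
t: 2.9
eef_pos: [0.4989, -0.3597, 0.1199]
tcp_rot: [0.999, 0.046, -0.0, -0.0]
contact_force: [0.2, 0.1, 0.4]
grip_width: 0.501
grasp_force: 0.0
```

Emit:
play_rows --pt "0 0 0 0 0 -0.8 0" --pt "0 0 0 0 0 -0.8 0" --pt "0 0 0 0 0 -0.8 0" --pt "0 0 0 0 0 -0.5 0" --pt "0 0 0 0 0 -0.25 0" --pt "0 0 0 0 0 0 0"

```text
t: 3.5
eef_pos: [0.4994, -0.3575, 0.0255]
tcp_rot: [0.999, 0.046, -0.001, -0.0]
contact_force: [0.0, 0.1, 0.3]
grip_width: 0.502
grasp_force: 0.0
```

Emit:
play_rows --grip_force 60 --pt "0 0 0 0 0 0 1" --pt "0 0 0 0 0 0 1" --pt "0 0 0 0 0 0 1" --pt "0 0 0 0 0 0 1" --pt "0 0 0 0 0 0 1"

```text
t: 4.0
eef_pos: [0.5009, -0.3579, 0.0276]
tcp_rot: [0.999, 0.047, 0.001, 0.001]
contact_force: [-1.6, -0.9, 6.6]
grip_width: 0.163
grasp_force: 60.1
```

Emit:
play_rows --pt "0 0 0 0 0 0.3 1" --pt "0 0 0 0 0 0.8 1" --pt "0 0 0 0 0 0.8 1" --pt "0 0 0.5 0 0 0 1" --pt "0 0 1 0 0 0 1" --pt "0 0 1 0 0 0 1" --pt "0 0 1 0 0 0 1" --pt "0 0 1 0 0 0 1"

```text
t: 4.8
eef_pos: [0.5001, -0.3572, 0.0839]
tcp_rot: [0.97, 0.242, 0.0, 0.0]
contact_force: [0.1, 1.1, -0.9]
grip_width: 0.161
grasp_force: 59.3
```

Emit:
play_rows --pt "0 0 1 0 0 0 1" --pt "0 0 1 0 0 0 1" --pt "0 0 1 0 0 0 1" --pt "0 0 1 0 0 0 1" --pt "0 0 1 0 0 0 1" --pt "0 0 1 0 0 0 1" --pt "0 0 1 0 0 0 1" --pt "0 0 1 0 0 0 1"

```text
t: 5.6
eef_pos: [0.5001, -0.3571, 0.0838]
tcp_rot: [0.829, 0.56, 0.0, 0.0]
contact_force: [0.2, 0.5, -0.8]
grip_width: 0.165
grasp_force: 59.3
```

Emit:
play_rows --pt "0 0 1 0 0 0 1" --pt "0 0 1 0 0 0 1" --pt "0 0 1 0 0 0 1" --pt "0 0 1 0 0 0 1" --pt "0 0 1 0 0 0 1" --pt "0 0 1 0 0 0 1" --pt "0 0 1 0 0 0 1" --pt "0 0 1 0 0 0 1"

```text
t: 6.4
eef_pos: [0.5001, -0.3571, 0.0838]
tcp_rot: [0.587, 0.809, 0.0, 0.0]
contact_force: [0.9, -0.2, -1.1]
grip_width: 0.163
grasp_force: 59.3
```

Emit:
play_rows --pt "0 0 1 0 0 0 1" --pt "0 0 1 0 0 0 1" --pt "0 0 1 0 0 0 1" --pt "0 0 1 0 0 0 1" --pt "0 0 1 0 0 0 1" --pt "0 0 1 0 0 0 1" --pt "0 0 1 0 0 0 1" --pt "0 0 1 0 0 0 1"

```text
t: 7.2
eef_pos: [0.5001, -0.3572, 0.0838]
tcp_rot: [0.275, 0.961, -0.0, 0.0]
contact_force: [0.1, -0.7, -0.9]
grip_width: 0.165
grasp_force: 59.3
```

Emit:
play_rows --pt "0 0 1 0 0 0 1" --pt "0 0 1 0 0 0 1" --pt "0 0 1 0 0 0 1" --pt "0 0 1 0 0 0 1" --pt "0 0 1 0 0 0 1" --pt "0 0 1 0 0 0 1" --pt "0 0 1 0 0 0 1" --pt "0 0 0.2 0 0 0 1"

```text
t: 8.0
eef_pos: [0.5001, -0.3572, 0.0838]
tcp_rot: [-0.034, 0.999, -0.0, 0.0]
contact_force: [0.1, -0.1, -0.4]
grip_width: 0.164
grasp_force: 59.3
```

```bash
python3 - <<'E'
from meas import *
s=robot.get_state();c=cap('wrist','w2.png');pickle.dump((s,c),open('w2.pkl','wb'));print(s['eef_pos'],R.from_quat(s['tcp_rot']).as_matrix().round(4),s['joint_positions'],s['grip_width'])
E
```

```text
[ 0.50011331 -0.35720556  0.0837522 ] [[-9.976e-01 -6.880e-02  2.000e-04]
 [-6.880e-02  9.976e-01 -1.000e-04]
 [-2.000e-04 -2.000e-04 -1.000e+00]] [-6.39602833e-01  6.30137886e-01  1.73981433e+00  4.21257106e-05
  7.71364393e-01 -2.27927656e+00] 0.1637853773272385
```

View pics/w2.png

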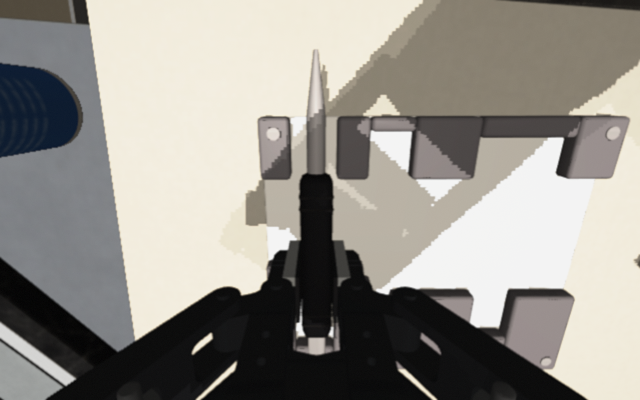

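The view shows the pry tool held straight with its point at (316,50), toward the robot. The mouth of the slot runs between columns 290 and 338.

```bash
python3 - <<'E'
from meas import *
s,c=pickle.load(open('w2.pkl','rb'))
print(toplane(c,[(316,50)],.064,s),toplane(c,[(291,148),(338,148),(273,133),(613,132),(258,118),(628,117)],.016,s).round(4))
# expected tray corner pts
a=.0693;X=np.array([-np.sin(a),np.cos(a)]);Y=np.array([-np.cos(a),-np.sin(a)]);t0=np.array([.5270,-.2747])
for x,y in [(-80,30),(-80,128),(-95,84),(-65,84),(-115,100),(115,100)]: print((t0+X*x/1e3+Y*y/1e3).round(4))
E
```

```text
[[ 0.40210529 -0.36327609  0.064     ]] [[ 0.4528 -0.3756  0.016 ]
 [ 0.4507 -0.3459  0.016 ]
 [ 0.4442 -0.3872  0.016 ]
 [ 0.4292 -0.1763  0.016 ]
 [ 0.4358 -0.3966  0.016 ]
 [ 0.4198 -0.1705  0.016 ]]
[ 0.5026 -0.3566]
[ 0.4048 -0.3634]
[ 0.4498 -0.3753]
[ 0.4477 -0.3454]
[ 0.4352 -0.3963]
[ 0.4193 -0.1669]
```

Emit:
play_rows --pt "0 0 0 0.09 0 -0.8 1" --pt "0 0 0 0 0 -0.6 1" --pt "0 0 0 0 0 -0.3 1" --pt "0 0 0 0 0 -0.13 1" --pt "0 0 0 0 0 0 1" --pt "0 0 0 0 0 0 0.3" --pt "0 0 0 0 0 0 0" --pt "0 0 0 0 0 0 0"

```text
t: 8.85
eef_pos: [0.503, -0.3575, 0.0286]
tcp_rot: [-0.034, 0.999, -0.0, 0.0]
contact_force: [-0.4, 0.5, -0.1]
grip_width: 0.5
grasp_force: 0.0
```

Emit:
play_rows --pt "0 0 0 0 0 0.4 0" --pt "0 0 0 0 0 0.8 0" --pt "0 0 0 0 0 0.95 0" --pt "0 0 0 0 0 0.95 0" --pt "0 0 0 0 0 0 0"

```text
t: 9.35
eef_pos: [0.5051, -0.359, 0.1263]
tcp_rot: [-0.034, 0.999, -0.002, 0.003]
contact_force: [0.2, -0.4, 0.4]
grip_width: 0.5
grasp_force: 0.0
```

```bash
python3 - <<'E'
from meas import *
s=robot.get_state();c=cap('wrist','w3.png');pickle.dump((s,c),open('w3.pkl','wb'));print(s['eef_pos'],s['tcp_rot'])
E
```

```text
[ 0.50509738 -0.35900563  0.1262984 ] [-0.03360146  0.9994274  -0.00247354  0.00311469]
```

View pics/w3.png

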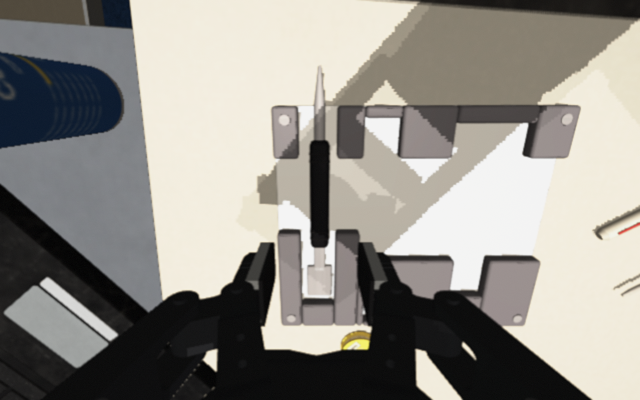

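The pry tool lies flat in its slot, point outside at (320,68) and square blade inside at (320,280). Next, the driver.

Emit:
play_rows --pt "0 0 -0.85 0 0.98 0 0" --pt "0 0 -0.85 0 0.98 0 0" --pt "0 0 -0.85 0 0.98 0 0" --pt "0 0 -0.85 0 0.98 0 0" --pt "0 0 -0.85 0 0.98 0 0" --pt "0 0 -0.85 0 0.98 0 0" --pt "0 0 -0.85 0 0.98 0 0"

```text
t: 10.1
eef_pos: [0.502, -0.1501, 0.1207]
tcp_rot: [0.226, 0.974, 0.0, -0.001]
contact_force: [-0.2, -0.3, -0.0]
grip_width: 0.502
grasp_force: 0.0
```

Emit:
play_rows --pt "0 0 -0.85 0 0.98 0 0" --pt "0 0 -0.85 0 0.98 0 0" --pt "0 0 -0.85 0 0.98 0 0" --pt "0 0 -0.85 0 0.98 0 0" --pt "0 0 -0.85 0 0.98 0 0" --pt "0 0 -0.75 0.05 0.96 0 0" --pt "0 0 0 0 0 0 0" --pt "0 0 0 0 0 0 0"

```text
t: 10.9
eef_pos: [0.5037, 0.0247, 0.1208]
tcp_rot: [0.429, 0.904, -0.0, -0.0]
contact_force: [-0.3, 0.2, 0.1]
grip_width: 0.5
grasp_force: 0.0
```

```bash
python3 - <<'E'
from meas import *
s=robot.get_state();c=cap('wrist','w4.png');pickle.dump((s,c),open('w4.pkl','wb'));M=R.from_quat(s['tcp_rot']).as_matrix();print(s['eef_pos'],np.arctan2(M[1,0],M[0,0]),s['joint_positions'][5])
hsv=cv2.cvtColor(c['frame'],cv2.COLOR_RGB2HSV)
ora=((hsv[...,0]<17)&(hsv[...,1]>140)&(hsv[...,2]>120)).astype(np.uint8)
for k in cv2.findContours(ora,cv2.RETR_EXTERNAL,cv2.CHAIN_APPROX_NONE)[0]:
    if cv2.contourArea(k)>300: print(rect(c,s,k,.01)[1],cv2.boundingRect(k))
E
```

```text
[0.50373533 0.02467982 0.1208268 ] 2.2558209051234797 -0.6594052781758837
((503.04046630859375, 27.057950973510742), (14.70595932006836, 94.9450454711914), 40.050453186035156) (306, 139, 20, 112)
```

View pics/w4.png

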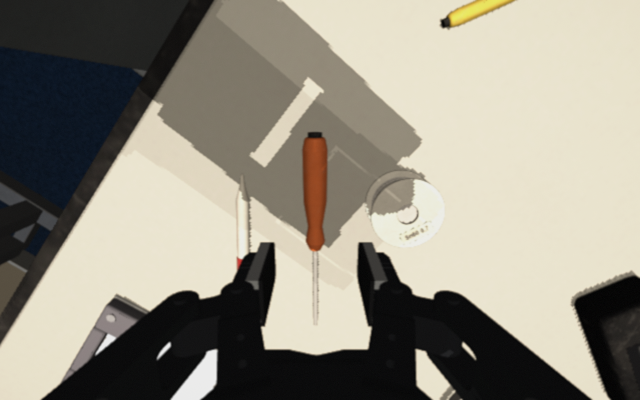

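The driver is centred and vertical in the view: cap end at (315,131), neck at (316,250), tip at (316,325).

```bash
python3 - <<'E'
from meas import *
s,c=pickle.load(open('w4.pkl','rb'))
P=toplane(c,[(315,131),(316,250),(316,325)],.010,s)[:,:2];print(P.round(4))
u=(P[0]-P[2]);print(np.linalg.norm(u),np.linalg.norm(P[1]-P[2]),np.arctan2(u[1],u[0]))
u/=np.linalg.norm(u); O=P[0]-u*.087; O2=P[2]+u*.085
print(O,O2); O=(O+O2)/2
print('grip',O+u*.03, ((s['eef_pos'][:2]-O)@u))
E
```

```text
[[ 0.4686  0.0679]
 [ 0.533  -0.0098]
 [ 0.5828 -0.0708]]
0.1796154562543639 0.0787063977732101 2.2598256476376455
[0.52387101 0.00072608] [ 0.52871282 -0.00515202]
grip [0.50721827 0.02094293] 0.03509878011736539
```

Emit:
play_rows --pt "0 0 0 0.12 -0.12 -0.9 0" --pt "0 0 0 0 0 -0.9 0" --pt "0 0 0 0 0 -0.8 0" --pt "0 0 0 0 0 -0.4 0" --pt "0 0 0 0 0 -0.1 0" --pt "0 0 0 0 0 0 0"

```text
t: 11.55
eef_pos: [0.5079, 0.0202, 0.0283]
tcp_rot: [0.43, 0.903, -0.0, -0.0]
contact_force: [-0.1, 0.2, 0.2]
grip_width: 0.501
grasp_force: 0.0
```

Emit:
play_rows --grip_force 60 --pt "0 0 0 0 0 0 1" --pt "0 0 0 0 0 0 1" --pt "0 0 0 0 0 0 1" --pt "0 0 0 0 0 0 1" --pt "0 0 0 0 0 0 1"

```text
t: 12.05
eef_pos: [0.5087, 0.0207, 0.0295]
tcp_rot: [0.43, 0.903, 0.0, 0.001]
contact_force: [-0.7, -0.7, 6.7]
grip_width: 0.203
grasp_force: 59.3
```

Emit:
play_rows --pt "0 0 0 0 0 0.4 1" --pt "0 0 0 0 0 0.9 1" --pt "0 0 0 0 0 0.9 1" --pt "0 0 0 0 0 0.9 1" --pt "0 0 0 0 0 0 1"

```text
t: 12.55
eef_pos: [0.5102, 0.0208, 0.1254]
tcp_rot: [0.43, 0.903, 0.002, 0.003]
contact_force: [0.4, -0.3, 0.0]
grip_width: 0.206
grasp_force: 58.7
```

Emit:
play_rows --pt "0 0 0.91 -0.025 -0.91 0 1" --pt "0 0 0.91 -0.025 -0.91 0 1" --pt "0 0 0.91 -0.025 -0.91 0 1" --pt "0 0 0.91 -0.025 -0.91 0 1" --pt "0 0 0.91 -0.025 -0.91 0 1" --pt "0 0 0.91 -0.025 -0.91 0 1" --pt "0 0 0.91 -0.025 -0.91 0 1"

```text
t: 13.25
eef_pos: [0.5022, -0.1713, 0.1212]
tcp_rot: [0.164, 0.986, 0.0, -0.0]
contact_force: [-0.2, 0.5, -0.0]
grip_width: 0.207
grasp_force: 58.7
```

Emit:
play_rows --pt "0 0 0.91 -0.025 -0.91 0 1" --pt "0 0 0.91 -0.025 -0.91 0 1" --pt "0 0 0.91 -0.025 -0.91 0 1" --pt "0 0 0.91 -0.025 -0.91 0 1" --pt "0 0 0.92 -0.025 -0.9 0 1" --pt "0 0 0 0 0 0 1" --pt "0 0 0 0 0 0 1"

```text
t: 13.95
eef_pos: [0.4983, -0.3066, 0.1209]
tcp_rot: [-0.032, 0.999, 0.0, -0.0]
contact_force: [-0.8, 1.0, -1.3]
grip_width: 0.202
grasp_force: 58.8
```

```bash
python3 - <<'E'
from meas import *
s=robot.get_state();c=cap('wrist','w5.png');pickle.dump((s,c),open('w5.pkl','wb'));M=R.from_quat(s['tcp_rot']).as_matrix();print(s['eef_pos'],np.arctan2(M[1,0],M[0,0]),s['joint_positions'][5])
E
```

```text
[ 0.49829452 -0.3065672   0.12094104] -3.078343705608188 -2.20620000958825
```

View pics/w5.png

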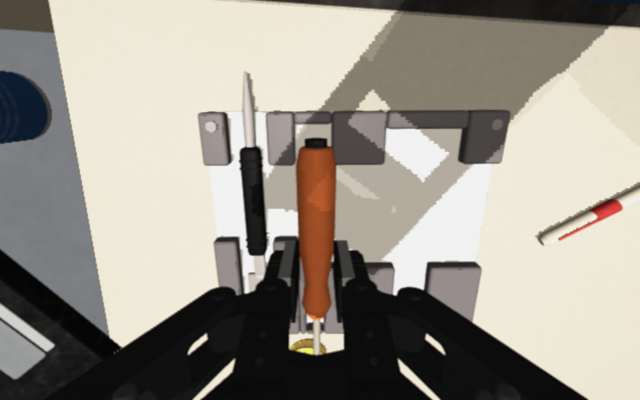

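The held driver is straight, with its cap end at (316,139), and lines up with its compartment (the gap at columns 295–333).

```bash
python3 - <<'E'
from meas import *
s,c=pickle.load(open('w5.pkl','rb'))
a=.0693;X=np.array([-np.sin(a),np.cos(a)]);Y=np.array([-np.cos(a),-np.sin(a)]);t0=np.array([.5270,-.2747])
for px,z in [((316,139),.1015),((316,315),.1015),((319,350),.1015),((211,126),.016),((497,125),.016),((295,135),.016),((333,135),.016)]:
    d=toplane(c,[px],z,s)[0,:2]-t0; print(px,(np.array([d@X,d@Y])*1e3).round(1))
E
```

```text
(316, 139) [-28.7  91.1]
(316, 315) [-29.4  -8.2]
(319, 350) [-27.7 -33.2]
(211, 126) [-106.    90.3]
(497, 125) [105.1  89.7]
(295, 135) [-44.3  83.4]
(333, 135) [-15.9  83.2]
```

Emit:
play_rows --pt "0 0 0.07 0.08 -0.03 -0.8 1" --pt "0 0 0 0 0 -0.8 1" --pt "0 0 0 0 0 -0.7 1" --pt "0 0 0 0 0 -0.4 1" --pt "0 0 0 0 0 -0.2 1" --pt "0 0 0 0 0 0 1" --pt "0 0 0 0 0 0 0.4" --pt "0 0 0 0 0 0 0.2"

```text
t: 14.8
eef_pos: [0.5018, -0.3076, 0.035]
tcp_rot: [-0.036, 0.999, -0.0, 0.001]
contact_force: [-0.0, 0.3, -0.4]
grip_width: 0.399
grasp_force: 0.0
```

Emit:
play_rows --pt "0 0 0 0 0 0 0.1" --pt "0 0 0 0 0 0.4 0.1" --pt "0 0 0 0 0 0.8 0.1" --pt "0 0 0 0 0 0.9 0.1" --pt "0 0 0 0 0 0.9 0.1" --pt "0 0 0 0 0 0 0.1" --pt "0 0 0 0 0 0 0.1"

```text
t: 15.5
eef_pos: [0.5017, -0.3078, 0.1256]
tcp_rot: [-0.036, 0.999, -0.001, 0.001]
contact_force: [0.4, -0.1, 0.4]
grip_width: 0.449
grasp_force: 0.0
```

```bash
python3 - <<'E'
from meas import *
s=robot.get_state();c=cap('wrist','w6.png');pickle.dump((s,c),open('w6.pkl','wb'));M=R.from_quat(s['tcp_rot']).as_matrix();print(s['eef_pos'],np.arctan2(M[1,0],M[0,0]),s['joint_positions'][5])
E
```

```text
[ 0.50167149 -0.3077947   0.12561696] -3.0700565597167815 -2.212858583286732
```

View pics/w6.png

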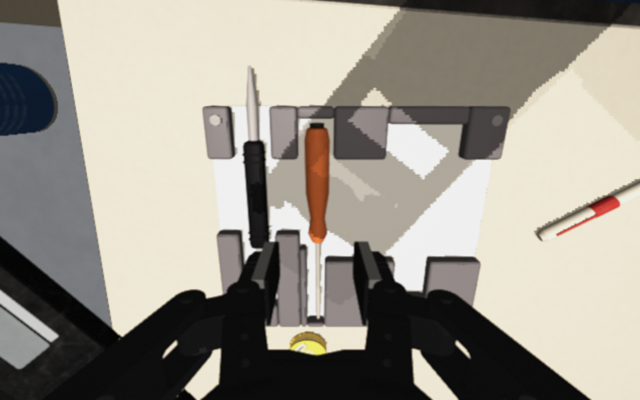

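The driver lies in its compartment with its cap at (317,124) and tip at about (318,318), and the pry tool is undisturbed. I'll move over the pliers and check the driver's numbers on the way.

Emit:
play_rows --pt "0 0 0.58 -0.065 0.95 0 -0.2" --pt "0 0 0.58 -0.065 0.95 0 -0.6" --pt "0 0 0.58 -0.065 0.95 0 -0.6" --pt "0 0 0.58 -0.065 0.95 0 -0.6" --pt "0 0 0.58 -0.065 0.95 0 -0.6" --pt "0 0 0.58 -0.065 0.95 0 -0.6" --pt "0 0 0.58 -0.065 0.95 0 -0.6"

```text
t: 16.25
eef_pos: [0.4865, -0.1067, 0.1232]
tcp_rot: [-0.212, 0.977, 0.001, -0.001]
contact_force: [-0.1, 0.2, -0.8]
grip_width: 0.799
grasp_force: 0.0
```

Emit:
play_rows --pt "0 0 0.58 -0.065 0.95 0 -0.6" --pt "0 0 0.58 -0.065 0.95 0 -0.6" --pt "0 0 0.58 -0.065 0.95 0 -0.6" --pt "0 0 0.58 -0.065 0.95 0 -0.6" --pt "0 0 0.58 -0.065 0.95 0 -0.6" --pt "0 0 0.58 -0.065 0.95 0 -0.6" --pt "0 0 0.58 -0.065 0.95 0 -0.6"

```text
t: 16.95
eef_pos: [0.4729, 0.0925, 0.1233]
tcp_rot: [-0.381, 0.924, 0.0, -0.001]
contact_force: [0.4, -0.5, -0.2]
grip_width: 0.804
grasp_force: 0.0
```

Emit:
play_rows --pt "0 0 0.58 -0.065 0.95 0 -0.6" --pt "0 0 0.58 -0.065 0.95 0 -0.6" --pt "0 0 0.58 -0.065 0.95 0 -0.6" --pt "0 0 0.58 -0.065 0.95 0 -0.6" --pt "0 0 0.58 -0.065 0.95 0 -0.6" --pt "0 0 0.58 -0.065 0.95 0 -0.6" --pt "0 0 0 0 0 0 -0.6" --pt "0 0 0 0 0 0 -0.6"

```text
t: 17.75
eef_pos: [0.4614, 0.2624, 0.1233]
tcp_rot: [-0.516, 0.856, -0.0, -0.001]
contact_force: [-0.7, -1.0, 0.4]
grip_width: 0.796
grasp_force: 0.0
```

```bash
python3 - <<'E'
from meas import *
s,c=pickle.load(open('w6.pkl','rb'))
a=.0693;X=np.array([-np.sin(a),np.cos(a)]);Y=np.array([-np.cos(a),-np.sin(a)]);t0=np.array([.5270,-.2747])
for px,z in [((317,124),.014),((317,240),.014),((318,318),.014)]:
    d=toplane(c,[px],z,s)[0,:2]-t0; print(px,(np.array([d@X,d@Y])*1e3).round(1))
s=robot.get_state();c=cap('wrist','w7.png');pickle.dump((s,c),open('w7.pkl','wb'));M=R.from_quat(s['tcp_rot']).as_matrix();print(s['eef_pos'],np.arctan2(M[1,0],M[0,0]),s['joint_positions'][5],s['grip_width'])
hsv=cv2.cvtColor(c['frame'],cv2.COLOR_RGB2HSV)
m=((hsv[...,0]<35)&(hsv[...,1]>120)&(hsv[...,2]>60)).astype(np.uint8)
for k in cv2.findContours(m,cv2.RETR_EXTERNAL,cv2.CHAIN_APPROX_NONE)[0]:
    if cv2.contourArea(k)>60:
        q=np.zeros(m.shape,np.uint8);cv2.drawContours(q,[k],-1,1,-1); print(cv2.boundingRect(k),np.array(cv2.mean(hsv,q)).round(),rect(c,s,k,.006)[1])
E
```

```text
(317, 124) [-30.   87.2]
(317, 240) [-29.7  -9.8]
(318, 318) [-28.5 -90.6]
[0.46137089 0.26240886 0.12328732] -2.0568294353690337 -2.160620695378895 0.7963449869225747
(517, 277, 113, 90) [ 13. 172. 220.   0.] ((298.33154296875, 501.57275390625), (81.73176574707031, 110.60136413574219), 8.086956977844238)
(398, 241, 37, 37) [ 17. 156. 114.   0.] ((406.38037109375, 357.0231018066406), (14.332756042480469, 47.171875), 13.932903289794922)
(327, 143, 22, 88) [ 10. 183. 169.   0.] ((441.2702941894531, 265.1695861816406), (75.46711730957031, 13.945502281188965), 57.27798843383789)
(285, 143, 21, 88) [ 11. 185. 170.   0.] ((474.6650695800781, 247.6142578125), (75.45948028564453, 13.887264251708984), 66.65243530273438)
(228, 130, 17, 96) [ 26. 152. 230.   0.] ((511.7628173828125, 219.42733764648438), (80.48550415039062, 10.377596855163574), 61.62602996826172)
```

View pics/w7.png

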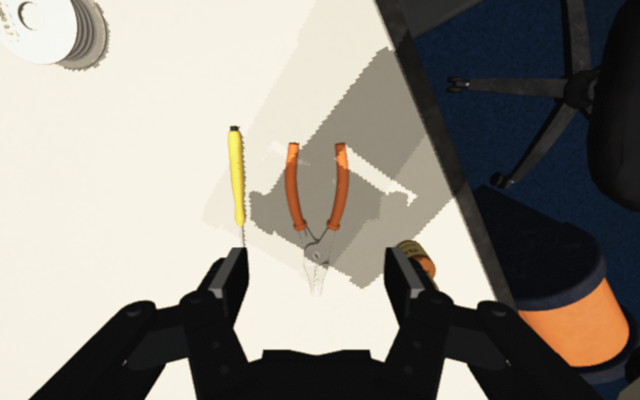

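The pliers are centred and upright in the view, with handles at columns 285–349 and nose at (318,296). The small driver and bottle are clear of the fingers, and the placed driver measures (-30,0), which is good. Time to grasp the pliers.

Emit:
play_rows --pt "0 0 0 0.1 0.2 -0.8 -0.6" --pt "0 0 0 0 0 -0.9 -0.6" --pt "0 0 0 0 0 -0.9 -0.6" --pt "0 0 0 0 0 -0.5 -0.6" --pt "0 0 0 0 0 -0.25 -0.6" --pt "0 0 0 0 0 0 -0.6"

```text
t: 18.4
eef_pos: [0.4649, 0.2677, 0.0231]
tcp_rot: [-0.515, 0.857, 0.0, -0.001]
contact_force: [-0.3, -0.8, 0.5]
grip_width: 0.799
grasp_force: 0.0
```

Emit:
play_rows --grip_force 60 --pt "0 0 0 0 0 0 1" --pt "0 0 0 0 0 0 1" --pt "0 0 0 0 0 0 1" --pt "0 0 0 0 0 0 1" --pt "0 0 0 0 0 0 1"

```text
t: 18.9
eef_pos: [0.4659, 0.2687, 0.0255]
tcp_rot: [-0.516, 0.857, -0.0, 0.001]
contact_force: [-0.8, -1.6, 6.4]
grip_width: 0.507
grasp_force: 57.9
```

```bash
python3 - <<'E'
from meas import *
s,c=pickle.load(open('w7.pkl','rb'))
u=np.array([-.4705,-.8825]);O=np.array([.4737,.2860])
n=toplane(c,[(318,296)],.006,s)[0,:2]; print((n-O)@u,(n-O)@np.array([u[1],-u[0]]))
s=robot.get_state();print(s['eef_pos'],(s['eef_pos'][:2]-O)@u,(s['eef_pos'][:2]-O)@np.array([u[1],-u[0]]),s['grip_width']*85,R.from_quat(s['tcp_rot']).as_rotvec())
E
```

```text
-0.07125984807508187 0.002042851529292181
[0.46591793 0.26870338 0.02550757] 0.01892572557309097 -0.0012703835113681433 43.10649191457704 [-1.61954701e+00  2.68979857e+00 -4.16558111e-04]
```

Emit:
play_rows --pt "0 0 0 0 0 0.4 1" --pt "0 0 0 0 0 0.9 1" --pt "0 0 0 0 0 0.95 1" --pt "0 0 0 0 0 0.95 1" --pt "0 0 -0.68 0.056 -0.96 0 1" --pt "0 0 -0.68 0.056 -0.96 0 1" --pt "0 0 -0.68 0.056 -0.96 0 1" --pt "0 0 -0.68 0.056 -0.96 0 1"

```text
t: 19.7
eef_pos: [0.4723, 0.1525, 0.1213]
tcp_rot: [-0.41, 0.912, -0.0, 0.001]
contact_force: [-0.3, 0.7, -0.2]
grip_width: 0.501
grasp_force: 58.8
```

Emit:
play_rows --pt "0 0 -0.68 0.056 -0.96 0 1" --pt "0 0 -0.68 0.056 -0.96 0 1" --pt "0 0 -0.68 0.056 -0.96 0 1" --pt "0 0 -0.68 0.056 -0.96 0 1" --pt "0 0 -0.68 0.056 -0.96 0 1" --pt "0 0 -0.68 0.056 -0.96 0 1" --pt "0 0 -0.68 0.056 -0.96 0 1"

```text
t: 20.4
eef_pos: [0.4841, -0.0495, 0.1212]
tcp_rot: [-0.213, 0.977, -0.0, 0.001]
contact_force: [0.8, 0.4, -1.3]
grip_width: 0.507
grasp_force: 58.8
```

Emit:
play_rows --pt "0 0 -0.68 0.056 -0.96 0 1" --pt "0 0 -0.68 0.056 -0.96 0 1" --pt "0 0 -0.68 0.056 -0.96 0 1" --pt "0 0 -0.68 0.056 -0.96 0 1" --pt "0 0 -0.68 0.056 -0.96 0 1" --pt "0 0 -0.68 0.056 -0.96 0 1" --pt "0 0 0 0 0 0 1" --pt "0 0 0 0 0 0 1"

```text
t: 21.2
eef_pos: [0.4938, -0.2214, 0.1207]
tcp_rot: [-0.037, 0.999, -0.0, 0.0]
contact_force: [-0.6, 0.8, -1.1]
grip_width: 0.505
grasp_force: 58.8
```

```bash
cat > pl.py <<'E'
from meas import *
a=.0693;X=np.array([-np.sin(a),np.cos(a)]);Y=np.array([-np.cos(a),-np.sin(a)]);t0=np.array([.5270,-.2747])
def tray(P): d=np.atleast_2d(P)[:,:2]-t0; return (np.c_[d@X,d@Y]*1e3).round(1)
def handles(z,name):
    s=robot.get_state();c=cap('wrist',name);pickle.dump((s,c),open(name[:-3]+'pkl','wb'));M=R.from_quat(s['tcp_rot']).as_matrix();print(s['eef_pos'],np.arctan2(M[1,0],M[0,0])+np.pi,s['joint_positions'][5],s['grip_width'],tray(s['eef_pos']))
    hsv=cv2.cvtColor(c['frame'],cv2.COLOR_RGB2HSV)
    m=((hsv[...,0]<18)&(hsv[...,1]>120)&(hsv[...,2]>60)).astype(np.uint8)
    for k in cv2.findContours(m,cv2.RETR_EXTERNAL,cv2.CHAIN_APPROX_NONE)[0]:
        if cv2.contourArea(k)>200:
            r=rect(c,s,k,z)[1]; print(cv2.boundingRect(k),tray(np.array(r[0])/1e3),r[1],r[2])
    return s,c
E
python3 -c "
from pl import *
handles(.12-.0255+.006,'w8.png')"
```

```text
[ 0.49382598 -0.22142648  0.12071741] 0.07435294495303202 -2.088963130059606 0.5049432711865821 [[55.4 29.4]]
(458, 200, 60, 40) [[142.8  49. ]] (7.797338962554932, 32.363731384277344) 35.21117401123047
(264, 155, 37, 140) [[37.2 42.7]] (78.54352569580078, 14.010055541992188) 9.57750415802002
(332, 154, 36, 139) [[74.7 43.7]] (14.698084831237793, 77.73423767089844) 89.48808288574219
(189, 130, 34, 118) [[ 1.6 63.1]] (60.74773406982422, 12.538092613220215) 3.7303457260131836
```

Emit:
play_rows --pt "0 0 -0.1 0 -0.03 -0.8 1" --pt "0 0 0 0 0 -0.8 1" --pt "0 0 0 0 0 -0.7 1" --pt "0 0 0 0 0 -0.5 1" --pt "0 0 0 0 0 -0.21 1" --pt "0 0 0 0 0 0 1" --pt "0 0 0 0 0 0 -0.15" --pt "0 0 0 0 0 0 -0.3"

```text
t: 22.05
eef_pos: [0.4943, -0.2219, 0.0301]
tcp_rot: [-0.033, 0.999, -0.0, 0.001]
contact_force: [-0.1, 0.0, 0.2]
grip_width: 0.652
grasp_force: 0.0
```

Emit:
play_rows --pt "0 0 0 0 0 0 -0.3" --pt "0 0 0 0 0 0.4 -0.3" --pt "0 0 0 0 0 0.9 -0.3" --pt "0 0 0 0 0 0.9 -0.3" --pt "0 0 0 0 0 0.9 -0.3" --pt "0 0 0 0 0 0.9 -0.3" --pt "0 0 0 0 0 0 -0.3" --pt "0 0 0 0 0 0 -0.3"

```text
t: 22.85
eef_pos: [0.4942, -0.2222, 0.1507]
tcp_rot: [-0.033, 0.999, -0.001, 0.001]
contact_force: [0.8, -0.4, -0.2]
grip_width: 0.653
grasp_force: 0.0
```

```bash
python3 -c "
from pl import *
s,c=handles(.010,'w9.png')
hsv=cv2.cvtColor(c['frame'],cv2.COLOR_RGB2HSV)
m=(hsv[...,2]<60).astype(np.uint8)
for k in cv2.findContours(m,cv2.RETR_EXTERNAL,cv2.CHAIN_APPROX_NONE)[0]:
    if cv2.contourArea(k)>300:
        r=rect(c,s,k,.014)[1]; print('blk',cv2.boundingRect(k),tray(np.array(r[0])/1e3),r[1],r[2])
"
```

```text
[ 0.49415001 -0.22219331  0.15072091] 0.06632804323623365 -2.08161235578271 0.6528706182984277 [[54.7 29.1]]
(445, 188, 54, 36) [[197.3  12.3]] (11.99158763885498, 52.406349182128906) 34.08662033081055
(328, 130, 19, 82) [[75.4 44.2]] (13.066290855407715, 74.43772888183594) 89.24034118652344
(288, 130, 20, 82) [[37.6 44.2]] (74.63236236572266, 13.244762420654297) 9.16513442993164
(204, 127, 30, 106) [[-30.8  35.3]] (98.17422485351562, 19.81968879699707) 5.447044849395752
blk (0, 222, 596, 178) [[  34.1 -112.6]] (220.81857299804688, 684.6179809570312) 3.687220573425293
blk (137, 222, 58, 69) [[-89.  -38.8]] (81.0072021484375, 28.598426818847656) 16.333263397216797
blk (150, 139, 34, 98) [[-78.2  29.4]] (90.68970489501953, 19.38523292541504) 3.707350730895996
blk (266, 0, 374, 44) [[162.7 169.9]] (28.35365867614746, 288.5317077636719) 0.4651612341403961
blk (69, 0, 198, 15) [[-54.8 172.7]] (9.166494369506836, 146.68661499023438) 3.81974196434021
```

All three measure within tolerance (pliers about (56,10), driver about (-30,-1), pry about (-78,29)), so I'm handing in.

```bash
python3 -c "
from h import *
print(robot.hand_in())"
```

```text
the job is handed in; nothing more can be done
None
```

I placed the screwdriver and pliers in their compartments and turned the pry tool so its point sticks out, then handed the job in at about 23 s. All three measured within tolerance beforehand, but the hand-in gave no verdict and I didn't re-measure the other items, which I saw no contact with.

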